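Lock a plate divider into the dish rack

ROBOT

A 7-joint arm with a two-finger parallel gripper is mounted at the origin on the work surface. World frame = base frame: x ahead of the robot, y to its left, z up, the work surface at z = 0. Lengths are in m, angles in rad, forces in N, time in s.
With the tool pointing down it reaches from about 0.4 to 0.85 m from the base axis. Payload 10.4 kg.
Tool frame: the origin (TCP) lies at the very end of the fingers, on their centre line; the grasp point (between the pads) lies 19 mm behind it; z points along the fingers, y is the line along which they close (so a half turn about z gives the same grasp; the last joint's range is limited). The gripper opens to 87 mm and grips with 3 to 60 N. Pads are 19 mm wide; open, the fingers measure 117 mm over their backs; the gripper's body (75 mm by 190 mm) begins 51 mm behind the grasp point.
Start: joints at [-1.257, 0.332, -0.065, 1.46, 0.022, 1.35, -0.088], TCP at [0.207, 0.59, 0.223] pointing down, gripper open.
Joint ranges: [-2.6, 2.6], [-0.5, 2.12], [-1.47, 1.34], [0.16, 2.42], [-1.27, 4.41], [0.06, 2.06], [-2.6, 2.6]. Speed limits (rad/s): [2.22, 2.22, 2.79, 2.79, 3.14, 3.14, 3.14].

INTERFACE

Orientations are given as a unit quaternion [x, y, z, w].
In Python, from plant import env gives the robot as it stands.
- The arm moves only by the shell command python3 -m creep 'ROWS' [OPENING] [FORCE]. ROWS is JSON, a list of rows, each an object of numbers: "x", "y", "z": the shift along the tool's x, y, z in cm; "wx", "wy", "wz": the turn, a rotation vector about the tool's x, y, z in degrees. In form: [{"x": .., "y": .., "z": .., "wx": .., "wy": .., "wz": ..}, ...]. A call has 1 to 20 rows; each row is the pose to reach, as a shift and turn from the pose commanded when the call began, along the tool's axes at that moment; what a row does not reach only later rows make up. A row lasts 1/10 s, in which the tool goes at most 50 mm and 8.59 degrees, less where a joint would pass 70% of its speed; a pose out of reach is approached as far as the arm can. A call with a gripper value outside its range is refused whole. OPENING is the opening, from -1 (shut) to 1 (fully open), set as the call begins (- or left out, the last holds). The fingers move at their own pace and stop on an object; FORCE is the grip in N (left out, the last holds). Time passes only in rows, so rows that repeat a pose let the fingers close. It gives the time, the measured TCP pose, the force, the opening and the grip force at its end, in the units of the state.
- env.read_state(): the state, without advancing time (a new reading comes with each control period).
- env.get_image(name): name is "side" or "top"; returns the picture (400x640x3 uint8, red, green, blue); there is no depth.
- env.camera_model(name): a dict with "fx", "fy", "cx", "cy" (pixels), "dist" ([k1, k2, p1, p2, k3] as OpenCV has them; the pictures are not rectified), "origin" and "rotation" of the camera in the world. Camera axes: x right, y up, looking along -z (the intrinsics and any distortion apply to the point x, -y, -z); pixel columns grow to the right and rows downward; lengths in m; the calibration is good to about 2 mm. A picture is of the moment at which its call begins. camera_model takes no time and is no camera call.
- env.job_done(): hands the job in; it is judged then, once.
The state is a dict: "t": time; "joints": joint angles; "dq": joint speeds; "effort": joint torques, N m; "position": TCP position; "orientation": TCP orientation; "ft_force": force on the tool from outside, world axes, zero at the start; "torque": the same for the moment, N m; "width": finger opening in m; "gripper_force": force on a finger pad.
Only numpy, scipy, OpenCV 4.12 (cv2) and the standard library are available. Lean on these libraries where they do the work, as an engineer would, in place of code of your own. Each camera call takes 0.05 s, during which the arm holds its last target. There are 200 camera calls.

TASK

Take the loose wooden divider out of the parking block and fit it in the empty middle of the plate rack: pass its T-foot down through the slot of the carriage, push it down against the spring, give it a quarter turn so that it stands parallel with the two fixed dividers, and let it spring up into its catch and let go. Never force it: keep the push on the rack gentle (well under 40 N), feel for the slot, and leave the mug, bowl and jar where they are.

Things in the scene. Friction and masses are not known exactly. Their poses are not given: they have to be found in the camera images.
- divider: Loose plate divider, about 0.12 kg. Origin: centre of the underside of its round steel collar (40 mm diameter, 5 mm thick), z up. Above the collar a flat wooden paddle, 44 mm wide along x, 12 mm thick along y, top 65 mm above the origin; grip it across the 12 mm. A half turn about z makes no difference. It starts upright in the parking block, collar on the block's top.
- foot (a point): Centre of the divider's T-foot's underside, 15 mm below the divider's origin; axes as the divider's. The foot is a steel bar 26 mm long along x (parallel with the paddle), 8 mm wide along y, 6 mm high: from 9 to 15 mm below the origin, on a round stem of 7.6 mm.
- block: Fixed wooden parking block, 85 x 85 x 45 mm high, origin at the centre of its underside; round well of 32 mm diameter and 32 mm deep in the middle of its top, in which the divider's foot hangs loosely.
- rack: Fixed aluminium plate rack: a rail 72 mm wide (x), 260 mm long (y), 45 mm high, origin at the centre of its underside. A fixed divider with the same collar and paddle (wide along x) stands 107 mm either side of the middle, tops 101 mm above the counter. Between them lies a flat grey carriage plate, 104 mm long, 5 mm thick, flush with the rail's top. It cracks above 40 N.
- rail_mid (a point): Fixed point on the rack's centre line midway between the fixed dividers, at the plate's top (45 mm up); axes as the rack's. The carriage has one slot, 30 mm long along y, 11 mm wide along x, centred on this line, but the carriage sits anywhere up to 15 mm either way along y from this point: not measured, see or feel for it. It slides only under about 14 N sideways.
- pad_mid (a point): Fixed point 8 mm below rail_mid: the height of the top of the spring pad under the slot (the pad is with the carriage). Pushing it down takes 3 N at first touch and 1 N more for each mm: 10 N when the divider's collar meets the plate. Only with the collar within about 1 mm of the plate, or on it, is the foot low enough to turn, either way.
- catch_mid (a point): Fixed point 5 mm below rail_mid: the height of the plate's underside, on which the turned foot's top bears. Rounded ridges flank the catch, so centre the foot in the slot before turning; it lies a quarter turn from the slot (foot along the rack's x, within about 0.15 rad). There, let go, the spring lifts the foot between the ridges; the collar is then about 4 mm above the plate.
- mug: Bystander: white mug, 80 mm diameter, 90 mm high; origin at the centre of its underside.
- bowl: Bystander: blue bowl, 130 mm diameter, 55 mm high; origin at the centre of its underside.
- jar: Bystander: small amber jar, 48 mm diameter, 85 mm high; origin at the centre of its underside.
Not all that is in view belongs to the job. What is shaped like the divider but blue is not meant.

How it is judged:
By the outcome, as a careful person would: the job done as asked, in the order asked, and still so for the second after the job is handed in, with the robot touching nothing.
It also fails if it takes over 72 s, if anything falls off the work surface, if the arm or the gripper's body presses on something with over 40 N, if the wrist force passes 120 N, or if a joint passes its speed limit or range.

## Working session

There is one attempt and no reset: what is moved stays moved. The work goes in short steps, Python scripts to look and compute and a shell command to move; the robot and the scene stay as the last step left them, time stands still between calls to the robot, and variables do not carry over. Pictures are saved under pics/ and viewed, at most 10 in all, crops included, and the job is handed in when it is done.

```bash
mkdir -p pics; cat > h.py <<'E'
import numpy as np, cv2
from plant import env
from scipy.spatial.transform import Rotation as R
def snap(n,f,crop=None,s=1):
    im=env.get_image(n)[:,:,::-1]
    cv2.imwrite('pics/full_'+f,im)
    if crop: a,b,c,d=crop; im=im[b:d,a:c]
    cv2.imwrite('pics/'+f,cv2.resize(im,None,fx=s,fy=s,interpolation=cv2.INTER_CUBIC))
def cam(n):
    m=env.camera_model(n); K=np.array([[m['fx'],0,m['cx']],[0,m['fy'],m['cy']],[0,0,1]])
    return K,np.array(m['dist'],float),np.array(m['origin']),np.array(m['rotation']).reshape(3,3)
def px2w(n,u,v,z):
    K,d,o,Rm=cam(n); p=cv2.undistortPoints(np.array([[[u,v]]],float),K,d)[0,0]
    r=Rm@np.array([p[0],-p[1],-1]); return o+r*(z-o[2])/r[2]
def w2px(n,P):
    K,d,o,Rm=cam(n); q=(np.atleast_2d(P)-o)@Rm; q=q*[1,-1,-1]
    return cv2.projectPoints(q,np.zeros(3),np.zeros(3),K,d)[0][:,0]
E
python3 - <<'E'
from h import *
a=env.get_image('top')[:,:,::-1];b=env.get_image('side')[:,:,::-1]
cv2.imwrite('pics/top0.png',a);cv2.imwrite('pics/side0.png',b)
for n in('top','side'):print(cam(n)[2],cam(n)[3].round(3).tolist(),cam(n)[0][0,0])
s=env.read_state();print(s['t'],s['position'],s['orientation'],s['width'])
E
```

```text
Traceback (most recent call last):
  File "h.py", line 11, in cam
    return K,np.array(m['dist'],float),np.array(m['origin']),np.array(m['rotation']).reshape(3,3)
                                                             ~~~~~~~~~~~~~~~~~~~~~~~~~~~~~~~^^^^^
ValueError: cannot reshape array of size 4 into shape (3,3)
```

View pics/top0.png

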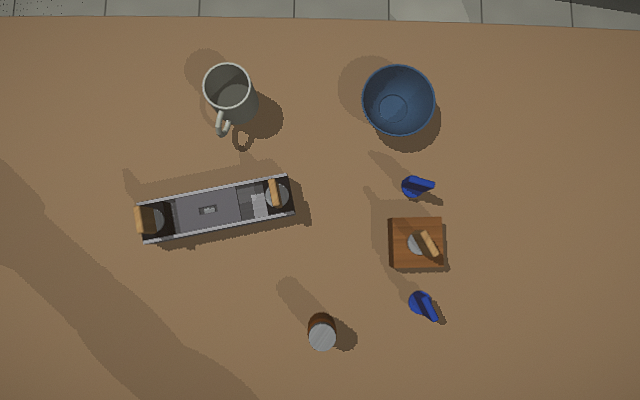

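View pics/side0.png

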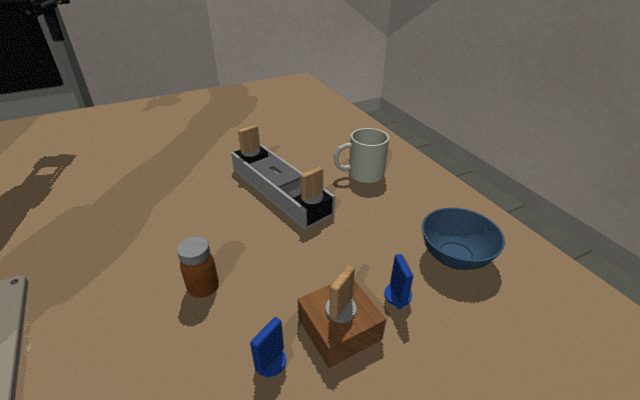

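Top view: the candidates shaped like the divider are the wooden one in the block (425,243), two blue ones (417,187) and (423,305), and the rack's two fixed ones (145,220) and (275,195). Only the one at (425,243) is both wooden and in the parking block, so that is the one meant. The slot is near (208,210). I'll confirm with enlarged crops.

```bash
sed -i "s/np.array(m\['rotation'\]).reshape(3,3)/(R.from_quat(m['rotation']).as_matrix() if np.size(m['rotation'])==4 else np.array(m['rotation']))/" h.py
python3 - <<'E'
from h import *
a=cv2.imread('pics/top0.png')
A=cv2.resize(a[165:250,130:300],None,fx=4.5,fy=4.5,interpolation=cv2.INTER_CUBIC)
B=cv2.resize(a[210:275,380:455],None,fx=8,fy=8,interpolation=cv2.INTER_CUBIC)
cv2.imwrite('pics/rack.png',A);cv2.imwrite('pics/block.png',B)
for n in('top','side'):print(cam(n)[2],cam(n)[3].round(3).tolist(),cam(n)[0][0,0])
s=env.read_state();print(s['t'],s['position'],s['orientation'],s['width'])
for u,v in((425,243),(208,210)):print(px2w('top',u,v,.045))
E
```

```text
[ 0.51366253 -0.01035497  0.6984162 ] [[0.014, 0.996, -0.082], [-1.0, 0.016, 0.014], [0.016, 0.082, 0.996]] 387.54972678642235
[ 0.33376341 -0.45297618  0.45984097] [[0.886, 0.272, -0.376], [-0.464, 0.542, -0.701], [0.013, 0.795, 0.606]] 382.8802722415542
0.1 [0.20643406 0.58956923 0.22186096] [ 1.67569301e-01  9.85860105e-01 -6.15309537e-04 -6.81561813e-05] 0.08736013385302926
[ 0.5014748  -0.19594369  0.045     ]
[0.55166841 0.17117474 0.045     ]
```

View pics/rack.png

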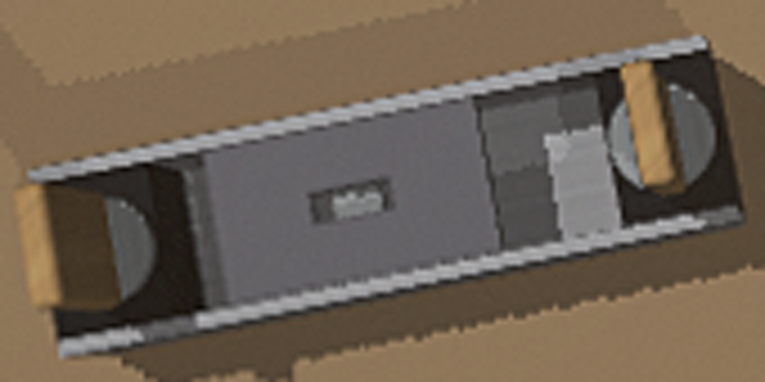

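View pics/block.png

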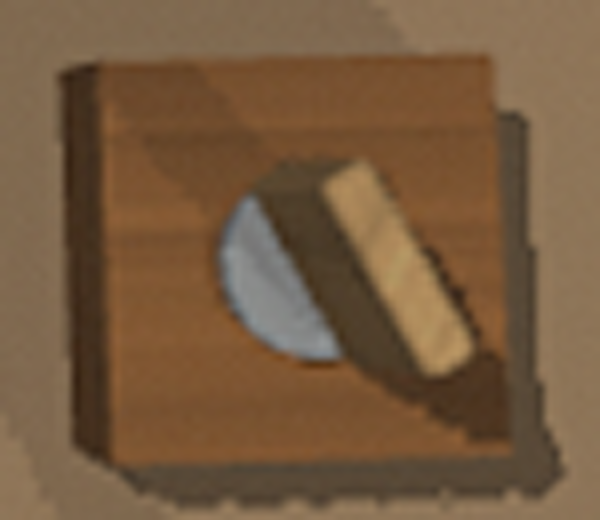

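The crop shows the wooden paddle on its steel collar in the block. Its top corners are at crop (322,182), (362,158), (475,350) and (435,378). In the rack crop the slot corners are (308,190), (387,178), (393,209) and (316,224).

```bash
python3 - <<'E'
from h import *
def q(pts,s,ox,oy,z):
    P=np.array([px2w('top',(x+.5)/s-.5+ox,(y+.5)/s-.5+oy,z) for x,y in pts]);return P
P=q([(322,182),(362,158),(475,350),(435,378)],8,380,210,.110)
print('paddle c',P.mean(0),'len',np.linalg.norm(P[1]-P[2]),np.linalg.norm(P[0]-P[1]));d=P[2]-P[1]+P[3]-P[0];print('dir deg',np.degrees(np.arctan2(d[1],d[0])))
S=q([(308,190),(387,178),(393,209),(316,224)],4.5,130,165,.045)
print('slot c',S.mean(0),np.linalg.norm(S[1]-S[0]),np.linalg.norm(S[2]-S[1]));d=S[1]-S[0]+S[2]-S[3];print(np.degrees(np.arctan2(d[1],d[0])))
Rk=q([(28,175),(708,40),(745,212),(62,354)],4.5,130,165,.045)
print('rail',Rk.round(4).tolist(),Rk.mean(0),[np.linalg.norm(Rk[i]-Rk[i-1]) for i in range(4)])
d=Rk[1]-Rk[0]+Rk[2]-Rk[3];print('rail dir',np.degrees(np.arctan2(d[1],d[0])))
Pl=q([(205,153),(472,97),(498,248),(225,303)],4.5,130,165,.045);print('plate',Pl.mean(0),np.linalg.norm(Pl[1]-Pl[0]))
C=q([(103,64),(493,55),(512,455),(110,466)],8,380,210,.045);print('block c',C.mean(0),np.linalg.norm(C[1]-C[0]),np.linalg.norm(C[2]-C[1]))
s=env.read_state();Rm=R.from_quat(s['orientation']).as_matrix();print(Rm.round(3).tolist())
E
```

```text
paddle c [ 0.50289159 -0.18419802  0.11      ] len 0.042047089272567076 0.009019723643210128
dir deg -149.51896352440133
slot c [0.55316441 0.17189197 0.045     ] 0.029936823195188096 0.011914589992591991
-79.23645597961902
rail [[0.5607, 0.2942, 0.045], [0.6159, 0.0394, 0.045], [0.5511, 0.0241, 0.045], [0.494, 0.278, 0.045]] [0.55542543 0.15893057 0.045     ] [np.float64(0.06870381159119038), np.float64(0.26075548194147785), np.float64(0.06664427598763767), np.float64(0.26019007741786493)]
rail dir -77.55192620042924
plate [0.55325794 0.17230049 0.045     ] 0.10239745852296828
block c [ 0.50308312 -0.18352315  0.045     ] 0.08350406293616426 0.08433926485526687
[[-0.944, 0.33, -0.0], [0.33, 0.944, -0.001], [-0.0, -0.001, -1.0]]
```

```bash
python3 -m creep '[{"x":-35.9,"y":-28.7,"wz":130},{"x":-35.9,"y":-28.7,"wz":130},{"x":-35.9,"y":-28.7,"wz":130},{"x":-35.9,"y":-28.7,"wz":130},{"x":-35.9,"y":-28.7,"wz":130},{"x":-35.9,"y":-28.7,"wz":130},{"x":-35.9,"y":-28.7,"wz":130},{"x":-35.9,"y":-28.7,"wz":130},{"x":-53.5,"y":-63.3,"wz":130},{"x":-53.5,"y":-63.3,"wz":130},{"x":-53.5,"y":-63.3,"wz":130},{"x":-53.5,"y":-63.3,"wz":130},{"x":-53.5,"y":-63.3,"wz":130},{"x":-53.5,"y":-63.3,"wz":130},{"x":-53.5,"y":-63.3,"wz":130},{"x":-53.5,"y":-63.3,"wz":130},{"x":-53.5,"y":-63.3,"wz":130},{"x":-53.5,"y":-63.3,"wz":130},{"x":-53.5,"y":-63.3,"wz":130},{"x":-53.5,"y":-63.3,"wz":130}]' -0.08 20
cat > st.py <<'E'
from h import *
import sys
s=env.read_state();M=R.from_quat(s['orientation']).as_matrix()
y=M[:,1];print('t',s['t'],'p',np.round(s['position'],4),'yawY',np.degrees(np.arctan2(y[1],y[0])).round(2),'tilt z',M[:,2].round(4),'F',np.round(s['ft_force'],2),'T',np.round(s['torque'],2),'w',round(s['width'],4),'g',round(s['gripper_force'],1),'j7',np.round(s['joints'][6],2))
if len(sys.argv)>1:
    t=np.array(eval(sys.argv[1]));print('tool shift cm',((t-s['position'])@M*100).round(2))
E
python3 st.py '[0.503,-0.184,0.074]'
```

```text
t 0.1 p [0.2064 0.5896 0.2219] yawY 70.71 tilt z [-3.0e-04 -1.2e-03 -1.0e+00] F [ 0.47  0.35 -0.12] T [-0.   -0.01  0.03] w 0.0874 g 0.0 j7 -0.09
tool shift cm [-53.55 -63.2   14.87]validation failed for argument at $[0]...
```

```bash
python3 -m creep '[{"x":-4.6,"y":-2.0,"z":0,"wx":0,"wy":0,"wz":8}]' -0.08 20; echo; python3 st.py
```

```text
t: 0.2
position: [0.2369, 0.5591, 0.2214]
orientation: [0.231, 0.973, -0.0, -0.002]
ft_force: [0.6, 0.7, 0.1]
width: 0.0841
gripper_force: 0.0

t 0.2 p [0.2369 0.5591 0.2214] yawY 63.25 tilt z [-3.9e-03  5.0e-04 -1.0e+00] F [0.59 0.71 0.13] T [-0.01 -0.01  0.  ] w 0.0841 g 0.0 j7 -0.15
```

```bash
python3 -m creep '[{"x":-34.7,"y":-22.1,"z":0,"wx":0,"wy":0,"wz":122},{"x":-34.7,"y":-22.1,"z":0,"wx":0,"wy":0,"wz":122},{"x":-34.7,"y":-22.1,"z":0,"wx":0,"wy":0,"wz":122},{"x":-34.7,"y":-22.1,"z":0,"wx":0,"wy":0,"wz":122},{"x":-34.7,"y":-22.1,"z":0,"wx":0,"wy":0,"wz":122},{"x":-34.7,"y":-22.1,"z":0,"wx":0,"wy":0,"wz":122},{"x":-34.7,"y":-22.1,"z":0,"wx":0,"wy":0,"wz":122},{"x":-57,"y":-53.8,"z":0,"wx":0,"wy":0,"wz":122},{"x":-57,"y":-53.8,"z":0,"wx":0,"wy":0,"wz":122},{"x":-57,"y":-53.8,"z":0,"wx":0,"wy":0,"wz":122},{"x":-57,"y":-53.8,"z":0,"wx":0,"wy":0,"wz":122},{"x":-57,"y":-53.8,"z":0,"wx":0,"wy":0,"wz":122},{"x":-57,"y":-53.8,"z":0,"wx":0,"wy":0,"wz":122},{"x":-57,"y":-53.8,"z":0,"wx":0,"wy":0,"wz":122},{"x":-57,"y":-53.8,"z":0,"wx":0,"wy":0,"wz":122},{"x":-57,"y":-53.8,"z":0,"wx":0,"wy":0,"wz":122},{"x":-57,"y":-53.8,"z":0,"wx":0,"wy":0,"wz":122},{"x":-57,"y":-53.8,"z":0,"wx":0,"wy":0,"wz":122}]' -0.08 20; echo; python3 st.py '[0.503,-0.184,0.074]'
```

```text
t: 2.0
position: [0.5026, -0.1843, 0.222]
orientation: [0.965, 0.264, -0.001, -0.0]
ft_force: [-0.6, 0.1, -0.1]
width: 0.0402
gripper_force: 0.0

t 2.0 p [ 0.5026 -0.1843  0.222 ] yawY -59.43 tilt z [-1.2e-03 -3.0e-04 -1.0e+00] F [-0.55  0.08 -0.14] T [-0.02  0.08 -0.  ] w 0.0402 g 0.0 j7 -0.67
tool shift cm [ 0.07 -0.   14.8 ]
```

```bash
python3 -m creep '[{"x":0,"y":0,"z":4,"wx":0,"wy":0,"wz":0},{"x":0,"y":0,"z":8,"wx":0,"wy":0,"wz":0},{"x":0,"y":0,"z":11,"wx":0,"wy":0,"wz":0},{"x":0,"y":0,"z":13,"wx":0,"wy":0,"wz":0},{"x":0,"y":0,"z":14.3,"wx":0,"wy":0,"wz":0},{"x":0,"y":0,"z":14.8,"wx":0,"wy":0,"wz":0},{"x":0,"y":0,"z":14.8,"wx":0,"wy":0,"wz":0}]' -0.08 40; python3 -m creep '[{"x":0,"y":0,"z":0,"wx":0,"wy":0,"wz":0},{"x":0,"y":0,"z":0,"wx":0,"wy":0,"wz":0},{"x":0,"y":0,"z":0,"wx":0,"wy":0,"wz":0},{"x":0,"y":0,"z":0,"wx":0,"wy":0,"wz":0},{"x":0,"y":0,"z":0,"wx":0,"wy":0,"wz":0},{"x":0,"y":0,"z":0,"wx":0,"wy":0,"wz":0}]' -1 40; echo; python3 st.py
```

```text
t: 2.7
position: [0.5032, -0.1829, 0.0746]
orientation: [0.964, 0.265, -0.0, -0.0]
ft_force: [0.2, 0.6, 0.0]
width: 0.0399
gripper_force: 0.0
t: 3.3
position: [0.5033, -0.1836, 0.0748]
orientation: [0.964, 0.265, 0.0, 0.0]
ft_force: [-0.2, -0.2, 3.1]
width: 0.0117
gripper_force: 40.0

t 3.3 p [ 0.5033 -0.1836  0.0748] yawY -59.3 tilt z [ 6.e-04  0.e+00 -1.e+00] F [-0.24 -0.17  3.06] T [-0.07  0.2  -0.02] w 0.0117 g 40.0 j7 -0.56
```

```bash
python3 -m creep '[{"x":0,"y":0,"z":-2,"wx":0,"wy":0,"wz":0},{"x":0,"y":0,"z":-5,"wx":0,"wy":0,"wz":0},{"x":0,"y":0,"z":-9,"wx":0,"wy":0,"wz":0},{"x":0,"y":0,"z":-12,"wx":0,"wy":0,"wz":0},{"x":2.2,"y":-2.8,"z":-12,"wx":0,"wy":0,"wz":-6},{"x":4.8,"y":-6,"z":-12,"wx":0,"wy":0,"wz":-14},{"x":7.5,"y":-9.4,"z":-12,"wx":0,"wy":0,"wz":-22},{"x":10.2,"y":-12.8,"z":-12,"wx":0,"wy":0,"wz":-30},{"x":12.9,"y":-16.2,"z":-12,"wx":0,"wy":0,"wz":-38},{"x":15.6,"y":-19.6,"z":-12,"wx":0,"wy":0,"wz":-46},{"x":18.3,"y":-22.9,"z":-12,"wx":0,"wy":0,"wz":-54},{"x":20.5,"y":-25.6,"z":-12,"wx":0,"wy":0,"wz":-62},{"x":21.8,"y":-27.3,"z":-12,"wx":0,"wy":0,"wz":-68},{"x":22.4,"y":-28.1,"z":-12,"wx":0,"wy":0,"wz":-71.7},{"x":22.4,"y":-28.1,"z":-12,"wx":0,"wy":0,"wz":-71.7},{"x":22.4,"y":-28.1,"z":-12,"wx":0,"wy":0,"wz":-71.7},{"x":22.4,"y":-28.1,"z":-12,"wx":0,"wy":0,"wz":-71.7}]'; echo; python3 st.py '[0.5533,0.1718,0.1]'
```

```text
t: 5.0
position: [0.5522, 0.1711, 0.1945]
orientation: [0.628, 0.778, -0.0, 0.0]
ft_force: [-1.0, 0.2, -1.0]
width: 0.0116
gripper_force: 40.0

t 5.0 p [0.5522 0.1711 0.1945] yawY 12.22 tilt z [-1.e-04 -3.e-04 -1.e+00] F [-0.98  0.22 -0.97] T [-0.09  0.02  0.01] w 0.0116 g 40.0 j7 -0.08
tool shift cm [0.05 0.13 9.45]
```

```bash
python3 -m creep '[{"x":0,"y":0,"z":3,"wx":0,"wy":0,"wz":0},{"x":0,"y":0.05,"z":6,"wx":0,"wy":0,"wz":0},{"x":0,"y":0.05,"z":8,"wx":0,"wy":0,"wz":0},{"x":0,"y":0.05,"z":9,"wx":0,"wy":0,"wz":0},{"x":0,"y":0.05,"z":9.4,"wx":0,"wy":0,"wz":0},{"x":0,"y":0.05,"z":9.4,"wx":0,"wy":0,"wz":0}]'; echo; python3 - <<'E'
from h import *
snap('side','s1.png',(210,100,350,230),4)
s=env.read_state();print(s['t'],s['position'],s['ft_force'])
c=np.array([.5533,.1718,.045]);a=np.radians(102.3);e=np.array([np.cos(a),np.sin(a),0]);f=np.array([e[1],-e[0],0])
g=lambda P:(((w2px('side',P)+.5-[210,100])*4)-.5).round(0).tolist()
print('slot',g([c+.015*i*e+.0055*j*f for i,j in((1,1),(1,-1),(-1,-1),(-1,1))]))
p=np.array(s['position'])-[0,0,.0448]
print('foot',g([p+.013*i*e+.004*j*f for i,j in((1,1),(1,-1),(-1,-1),(-1,1))]))
E
```

```text
t: 5.6
position: [0.5529, 0.1723, 0.1009]
orientation: [0.627, 0.779, 0.0, 0.0]
ft_force: [-0.3, 0.1, -0.2]
width: 0.0112
gripper_force: 40.0

5.65 [0.55320384 0.17245843 0.10147314] [-0.62078976  0.30149294 -1.46193864]
slot [[254.0, 260.0], [236.0, 267.0], [269.0, 292.0], [288.0, 284.0]]
foot [[251.0, 242.0], [238.0, 247.0], [267.0, 269.0], [281.0, 263.0]]
```

View pics/s1.png

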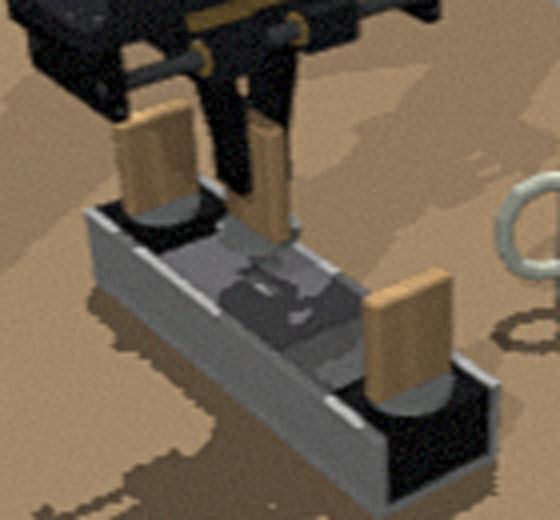

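The paddle is held upright over the slot. The lit pad shows through the slot at about crop (265,287), close to the predicted slot centre (262,276). I'll feel downward in small steps.

```bash
python3 -m creep '[{"x":0,"y":0,"z":0.4,"wx":0,"wy":0,"wz":0},{"x":0,"y":0,"z":0.8,"wx":0,"wy":0,"wz":0},{"x":0,"y":0,"z":1.0,"wx":0,"wy":0,"wz":0},{"x":0,"y":0,"z":1.15,"wx":0,"wy":0,"wz":0},{"x":0,"y":0,"z":1.25,"wx":0,"wy":0,"wz":0},{"x":0,"y":0,"z":1.25,"wx":0,"wy":0,"wz":0}]'; echo; python3 st.py '[0.5533,0.1718,0.082]'
```

```text
t: 6.25
position: [0.5526, 0.1725, 0.0879]
orientation: [0.627, 0.779, -0.0, -0.0]
ft_force: [-0.4, -0.5, -1.2]
width: 0.0116
gripper_force: 40.0

t 6.25 p [0.5526 0.1725 0.0879] yawY 12.4 tilt z [-2.e-04  0.e+00 -1.e+00] F [-0.36 -0.47 -1.2 ] T [-0.06  0.08  0.04] w 0.0116 g 40.0 j7 -0.05
tool shift cm [-0.09  0.06  0.59]
```

```bash
python3 -m creep '[{"x":0,"y":0,"z":0.1,"wx":0,"wy":0,"wz":0},{"x":0,"y":0,"z":0.2,"wx":0,"wy":0,"wz":0},{"x":0,"y":0,"z":0.3,"wx":0,"wy":0,"wz":0},{"x":0,"y":0,"z":0.3,"wx":0,"wy":0,"wz":0}]'; echo; python3 st.py '[0.5533,0.1718,0.082]'
```

```text
t: 6.65
position: [0.5525, 0.1725, 0.0849]
orientation: [0.627, 0.779, -0.0, -0.0]
ft_force: [-1.0, -1.1, -1.7]
width: 0.0118
gripper_force: 40.0

t 6.65 p [0.5525 0.1725 0.0849] yawY 12.41 tilt z [-2.e-04 -0.e+00 -1.e+00] F [-0.98 -1.08 -1.67] T [-0.09  0.02 -0.04] w 0.0118 g 40.0 j7 -0.05
tool shift cm [-0.09  0.06  0.29]
```

```bash
python3 -m creep '[{"x":0,"y":0,"z":0.1,"wx":0,"wy":0,"wz":0},{"x":0,"y":0,"z":0.2,"wx":0,"wy":0,"wz":0},{"x":0,"y":0,"z":0.3,"wx":0,"wy":0,"wz":0},{"x":0,"y":0,"z":0.4,"wx":0,"wy":0,"wz":0},{"x":0,"y":0,"z":0.5,"wx":0,"wy":0,"wz":0},{"x":0,"y":0,"z":0.5,"wx":0,"wy":0,"wz":0}]'; echo; python3 st.py
```

```text
t: 7.25
position: [0.5527, 0.1726, 0.0802]
orientation: [0.627, 0.779, 0.0, -0.0]
ft_force: [-0.6, -0.2, 3.1]
width: 0.0118
gripper_force: 40.0

t 7.25 p [0.5527 0.1726 0.0802] yawY 12.4 tilt z [ 1.e-04  2.e-04 -1.e+00] F [-0.63 -0.21  3.09] T [-0.21  0.37  0.03] w 0.0118 g 40.0 j7 -0.05
```

```bash
Z='"z":0,"wx":0,"wy":0,"wz":0'; for k in 1; do python3 -m creep '[{"x":0.1,"y":0,"z":0,"wx":0,"wy":0,"wz":0},{"x":0.2,"y":0,"z":0,"wx":0,"wy":0,"wz":0},{"x":0.2,"y":0,"z":0,"wx":0,"wy":0,"wz":0}]'; python3 st.py; python3 -m creep '[{"x":-0.2,"y":0,"z":0,"wx":0,"wy":0,"wz":0},{"x":-0.4,"y":0,"z":0,"wx":0,"wy":0,"wz":0},{"x":-0.4,"y":0,"z":0,"wx":0,"wy":0,"wz":0}]'; python3 st.py;python3 -m creep '[{"x":0.2,"y":0.1,"z":0,"wx":0,"wy":0,"wz":0},{"x":0.2,"y":0.2,"z":0,"wx":0,"wy":0,"wz":0},{"x":0.2,"y":0.2,"z":0,"wx":0,"wy":0,"wz":0}]'; python3 st.py; python3 -m creep '[{"x":0,"y":-0.2,"z":0,"wx":0,"wy":0,"wz":0},{"x":0,"y":-0.4,"z":0,"wx":0,"wy":0,"wz":0},{"x":0,"y":-0.4,"z":0,"wx":0,"wy":0,"wz":0}]'; python3 st.py; done | grep '^t '
```

```text
t 7.55 p [0.5525 0.1744 0.0802] yawY 12.4 tilt z [ 7.e-04 -0.e+00 -1.e+00] F [ 0.23 -3.09  2.92] T [-0.63 -0.12 -0.02] w 0.0117 g 40.0 j7 -0.05
t 7.85 p [0.5531 0.1709 0.0802] yawY 12.41 tilt z [ 3.e-04  8.e-04 -1.e+00] F [0.31 1.36 4.03] T [0.44 0.05 0.03] w 0.012 g 40.0 j7 -0.04
t 8.15 p [0.5543 0.1727 0.0798] yawY 12.39 tilt z [-8.e-04 -5.e-04 -1.e+00] F [-1.85 -0.6   2.77] T [-0.29  0.49  0.01] w 0.0118 g 40.0 j7 -0.04
t 8.45 p [0.5512 0.1723 0.0804] yawY 12.41 tilt z [ 1.7e-03  7.0e-04 -1.0e+00] F [2.65 0.25 3.27] T [ 0.02 -0.78 -0.02] w 0.0118 g 40.0 j7 -0.05
```

```bash
{ python3 -m creep '[{"x":0,"y":-0.1,"z":0,"wx":0,"wy":0,"wz":0},{"x":0,"y":-0.1,"z":0,"wx":0,"wy":0,"wz":0}]'; python3 st.py; python3 -m creep '[{"x":0,"y":0.2,"z":0,"wx":0,"wy":0,"wz":0},{"x":0,"y":0.4,"z":0,"wx":0,"wy":0,"wz":0},{"x":0,"y":0.6,"z":0,"wx":0,"wy":0,"wz":0},{"x":0,"y":0.6,"z":0,"wx":0,"wy":0,"wz":0}]'; python3 st.py;python3 -m creep '[{"x":0.1,"y":-0.3,"z":0,"wx":0,"wy":0,"wz":0},{"x":0.2,"y":-0.3,"z":0,"wx":0,"wy":0,"wz":0},{"x":0.3,"y":-0.3,"z":0,"wx":0,"wy":0,"wz":0},{"x":0.3,"y":-0.3,"z":0,"wx":0,"wy":0,"wz":0}]'; python3 st.py; python3 -m creep '[{"x":-0.2,"y":0,"z":0,"wx":0,"wy":0,"wz":0},{"x":-0.4,"y":0,"z":0,"wx":0,"wy":0,"wz":0},{"x":-0.6,"y":0,"z":0,"wx":0,"wy":0,"wz":0},{"x":-0.6,"y":0,"z":0,"wx":0,"wy":0,"wz":0}]'; python3 st.py; } | grep '^t '
```

```text
t 8.65 p [0.5509 0.1722 0.0805] yawY 12.4 tilt z [ 3.e-03  9.e-04 -1.e+00] F [ 6.28  0.79 -0.79] T [ 0.2  -1.72  0.03] w 0.0119 g 40.1 j7 -0.05
t 9.05 p [0.5548 0.1731 0.0796] yawY 12.41 tilt z [-2.2e-03 -5.0e-04 -1.0e+00] F [-4.16 -0.07  4.04] T [-0.31  1.07  0.01] w 0.0118 g 40.0 j7 -0.04
t 9.45 p [0.5522 0.1752 0.0802] yawY 12.39 tilt z [ 6.e-04 -3.e-04 -1.e+00] F [ 0.45 -1.98  4.08] T [-0.7  -0.19  0.05] w 0.0115 g 40.0 j7 -0.05
t 9.85 p [0.5531 0.1705 0.0801] yawY 12.43 tilt z [-2.0e-04  1.3e-03 -1.0e+00] F [-1.43  4.3   3.39] T [ 0.94  0.26 -0.01] w 0.0119 g 40.0 j7 -0.04
```

```bash
python3 -m creep '[{"x":0.2,"y":0.04,"z":0,"wx":0,"wy":0,"wz":0},{"x":0.31,"y":0.04,"z":0,"wx":0,"wy":0,"wz":0},{"x":0.31,"y":0.04,"z":0.2,"wx":0,"wy":0,"wz":0},{"x":0.31,"y":0.04,"z":0.4,"wx":0,"wy":0,"wz":0},{"x":0.31,"y":0.04,"z":0.55,"wx":0,"wy":0,"wz":0},{"x":0.31,"y":0.04,"z":0.55,"wx":0,"wy":0,"wz":0},{"x":0.31,"y":0.04,"z":0.55,"wx":0,"wy":0,"wz":0}]'; echo; python3 st.py
```

```text
t: 10.55
position: [0.5533, 0.1719, 0.0749]
orientation: [0.627, 0.779, -0.0, 0.0]
ft_force: [-2.3, -2.0, 9.3]
width: 0.0115
gripper_force: 40.0

t 10.55 p [0.5533 0.1719 0.0749] yawY 12.36 tilt z [ 2.e-04 -5.e-04 -1.e+00] F [-2.28 -2.    9.3 ] T [-0.86  0.52  0.02] w 0.0115 g 40.0 j7 -0.04
```

```bash
python3 -m creep '[{"x":0,"y":0,"z":0.05,"wx":0,"wy":0,"wz":0},{"x":0,"y":0,"z":0.1,"wx":0,"wy":0,"wz":0},{"x":0,"y":0,"z":0.1,"wx":0,"wy":0,"wz":0}]'; echo; python3 st.py
```

```text
t: 10.85
position: [0.5533, 0.1719, 0.0747]
orientation: [0.627, 0.779, 0.0, 0.0]
ft_force: [-6.4, -4.5, 16.2]
width: 0.0119
gripper_force: 40.0

t 10.85 p [0.5533 0.1719 0.0747] yawY 12.35 tilt z [ 3.e-04 -1.e-04 -1.e+00] F [-6.42 -4.51 16.23] T [-1.14  1.5   0.  ] w 0.0119 g 40.0 j7 -0.04
```

```bash
python3 -m creep '[{"x":0,"y":0,"z":-0.05,"wx":0,"wy":0,"wz":0},{"x":0,"y":0,"z":-0.05,"wx":0,"wy":0,"wz":0},{"x":0,"y":0,"z":-0.05,"wx":0,"wy":0,"wz":-5},{"x":0,"y":0,"z":-0.05,"wx":0,"wy":0,"wz":-10},{"x":0,"y":0,"z":-0.05,"wx":0,"wy":0,"wz":-15},{"x":0,"y":0,"z":-0.05,"wx":0,"wy":0,"wz":-20},{"x":0,"y":0,"z":-0.05,"wx":0,"wy":0,"wz":-20}]'; echo; python3 st.py
```

```text
t: 11.55
position: [0.5538, 0.173, 0.0748]
orientation: [0.48, 0.877, 0.001, 0.001]
ft_force: [0.2, -0.1, 8.7]
width: 0.0115
gripper_force: 40.0

t 11.55 p [0.5538 0.173  0.0748] yawY 32.58 tilt z [ 0.0017  0.001  -1.    ] F [ 0.17 -0.11  8.69] T [-0.13  0.1  -0.03] w 0.0115 g 40.0 j7 0.29
```

```bash
python3 -m creep '[{"x":0,"y":0,"z":0,"wx":0,"wy":0,"wz":-6},{"x":0,"y":0,"z":0,"wx":0,"wy":0,"wz":-12},{"x":0,"y":0,"z":0,"wx":0,"wy":0,"wz":-18},{"x":0,"y":0,"z":0,"wx":0,"wy":0,"wz":-24},{"x":0,"y":0,"z":0,"wx":0,"wy":0,"wz":-30},{"x":0,"y":0,"z":0,"wx":0,"wy":0,"wz":-36},{"x":0,"y":0,"z":0,"wx":0,"wy":0,"wz":-36}]';python3 st.py; python3 -m creep '[{"x":0,"y":0,"z":0,"wx":0,"wy":0,"wz":-6},{"x":0,"y":0,"z":0,"wx":0,"wy":0,"wz":-12},{"x":0,"y":0,"z":0,"wx":0,"wy":0,"wz":-18},{"x":0,"y":0,"z":0,"wx":0,"wy":0,"wz":-24},{"x":0,"y":0,"z":0,"wx":0,"wy":0,"wz":-30},{"x":0,"y":0,"z":0,"wx":0,"wy":0,"wz":-34},{"x":0,"y":0,"z":0,"wx":0,"wy":0,"wz":-34}]';echo; python3 st.py
```

```text
t: 12.25
position: [0.5534, 0.1724, 0.0748]
orientation: [0.186, 0.983, 0.0, 0.0]
ft_force: [-3.2, -3.0, 11.6]
width: 0.0116
gripper_force: 40.0
t 12.25 p [0.5534 0.1724 0.0748] yawY 68.59 tilt z [ 7.e-04  2.e-04 -1.e+00] F [-3.2  -3.01 11.57] T [-0.55  0.68 -0.06] w 0.0116 g 40.0 j7 0.88
t: 12.95
position: [0.5534, 0.1716, 0.0748]
orientation: [-0.109, 0.994, -0.0, 0.0]
ft_force: [-3.5, -4.6, 12.6]
width: 0.0118
gripper_force: 40.0

t 12.95 p [0.5534 0.1716 0.0748] yawY 102.49 tilt z [ 4.e-04 -6.e-04 -1.e+00] F [-3.49 -4.63 12.61] T [-1.1   0.88 -0.06] w 0.0118 g 40.0 j7 1.44
```

```bash
python3 -m creep '[{"x":0,"y":0,"z":-0.1,"wx":0,"wy":0,"wz":0},{"x":0,"y":0,"z":-0.2,"wx":0,"wy":0,"wz":0},{"x":0,"y":0,"z":-0.25,"wx":0,"wy":0,"wz":0},{"x":0,"y":0,"z":-0.25,"wx":0,"wy":0,"wz":0}]';python3 st.py; python3 -m creep '[{"x":0,"y":0,"z":-0.05,"wx":0,"wy":0,"wz":0},{"x":0,"y":0,"z":-0.1,"wx":0,"wy":0,"wz":0},{"x":0,"y":0,"z":-0.1,"wx":0,"wy":0,"wz":0}]';echo; python3 st.py
```

```text
t: 13.35
position: [0.5532, 0.1718, 0.0766]
orientation: [-0.108, 0.994, -0.0, -0.0]
ft_force: [-0.2, -3.7, 6.2]
width: 0.0118
gripper_force: 40.0
t 13.35 p [0.5532 0.1718 0.0766] yawY 102.36 tilt z [ 1.e-04 -9.e-04 -1.e+00] F [-0.19 -3.67  6.16] T [-0.98  0.23 -0.01] w 0.0118 g 40.0 j7 1.44
t: 13.65
position: [0.5531, 0.1721, 0.0775]
orientation: [-0.108, 0.994, -0.0, -0.0]
ft_force: [-0.3, -5.0, 4.4]
width: 0.0116
gripper_force: 40.0

t 13.65 p [0.5531 0.1721 0.0775] yawY 102.38 tilt z [-1.e-04 -6.e-04 -1.e+00] F [-0.26 -5.02  4.4 ] T [-1.15  0.19  0.01] w 0.0116 g 40.0 j7 1.44
```

```bash
python3 -m creep '[{"x":0,"y":-0.1,"z":0,"wx":0,"wy":0,"wz":0},{"x":0,"y":-0.15,"z":0,"wx":0,"wy":0,"wz":0},{"x":0,"y":-0.15,"z":0,"wx":0,"wy":0,"wz":0}]';python3 st.py; python3 -m creep '[{"x":0,"y":0,"z":-0.05,"wx":0,"wy":0,"wz":0},{"x":0,"y":0,"z":-0.1,"wx":0,"wy":0,"wz":0},{"x":0,"y":0,"z":-0.1,"wx":0,"wy":0,"wz":0}]';echo; python3 st.py
```

```text
t: 13.95
position: [0.5531, 0.1719, 0.0775]
orientation: [-0.108, 0.994, 0.0, -0.0]
ft_force: [-1.8, -0.8, 4.4]
width: 0.0116
gripper_force: 40.0
t 13.95 p [0.5531 0.1719 0.0775] yawY 102.43 tilt z [-3.e-04  7.e-04 -1.e+00] F [-1.76 -0.82  4.4 ] T [-0.41  0.34 -0.04] w 0.0116 g 40.0 j7 1.44
t: 14.25
position: [0.5531, 0.1718, 0.0785]
orientation: [-0.108, 0.994, 0.0, -0.0]
ft_force: [-1.5, -0.3, 4.2]
width: 0.0119
gripper_force: 40.0

t 14.25 p [0.5531 0.1718 0.0785] yawY 102.42 tilt z [-2.e-04  6.e-04 -1.e+00] F [-1.46 -0.3   4.16] T [ 0.01  0.43 -0.04] w 0.0119 g 40.0 j7 1.44
```

```bash
python3 -m creep '[{"x":0,"y":0,"z":-0.05,"wx":0,"wy":0,"wz":0},{"x":0,"y":0,"z":-0.08,"wx":0,"wy":0,"wz":0},{"x":0,"y":0,"z":-0.08,"wx":0,"wy":0,"wz":0}]';echo; python3 st.py
```

```text
t: 14.55
position: [0.5531, 0.1717, 0.0789]
orientation: [-0.108, 0.994, 0.0, -0.0]
ft_force: [0.8, 2.3, -2.8]
width: 0.0115
gripper_force: 40.0

t 14.55 p [0.5531 0.1717 0.0789] yawY 102.42 tilt z [-4.e-04  3.e-04 -1.e+00] F [ 0.78  2.26 -2.82] T [ 0.55 -0.09  0.04] w 0.0115 g 40.0 j7 1.44
```

The foot's top now bears on the plate with the collar about 4 mm up, so it is in the catch. I'll let go and back off.

```bash
python3 -m creep '[{"x":0,"y":0,"z":0,"wx":0,"wy":0,"wz":0},{"x":0,"y":0,"z":0,"wx":0,"wy":0,"wz":0},{"x":0,"y":0,"z":0,"wx":0,"wy":0,"wz":0},{"x":0,"y":0,"z":0,"wx":0,"wy":0,"wz":0},{"x":0,"y":0,"z":-2,"wx":0,"wy":0,"wz":0},{"x":0,"y":0,"z":-5,"wx":0,"wy":0,"wz":0},{"x":0,"y":0,"z":-9,"wx":0,"wy":0,"wz":0},{"x":0,"y":0,"z":-13,"wx":0,"wy":0,"wz":0},{"x":0,"y":-5,"z":-14,"wx":0,"wy":0,"wz":0},{"x":0,"y":-10,"z":-14,"wx":0,"wy":0,"wz":0},{"x":0,"y":-15,"z":-14,"wx":0,"wy":0,"wz":0},{"x":0,"y":-20,"z":-14,"wx":0,"wy":0,"wz":0},{"x":0,"y":-25,"z":-14,"wx":0,"wy":0,"wz":0},{"x":0,"y":-25,"z":-14,"wx":0,"wy":0,"wz":0}]' -0.3; python3 - <<'E'
from h import *
a=env.get_image('top')[:,:,::-1][160:250,125:305];b=env.get_image('side')[:,:,::-1][110:230,220:400]
r=lambda i:cv2.resize(i,(720,int(i.shape[0]*4)),interpolation=cv2.INTER_CUBIC)[:, :]
im=np.vstack([r(a),r(b)]);cv2.imwrite('pics/end.png',cv2.resize(im,None,fx=.7,fy=.7))
E
python3 st.py
```

```text
t: 15.95
position: [0.6068, -0.0821, 0.2194]
orientation: [-0.103, 0.995, -0.002, -0.0]
ft_force: [0.0, 0.1, -0.3]
width: 0.0305
gripper_force: 0.0
t 16.05 p [ 0.6069 -0.0746  0.2192] yawY 102.23 tilt z [-2.e-04 -3.e-04 -1.e+00] F [1.03 0.34 0.48] T [ 0.06  0.03 -0.03] w 0.0303 g 0.0 j7 1.9
```

View pics/end.png

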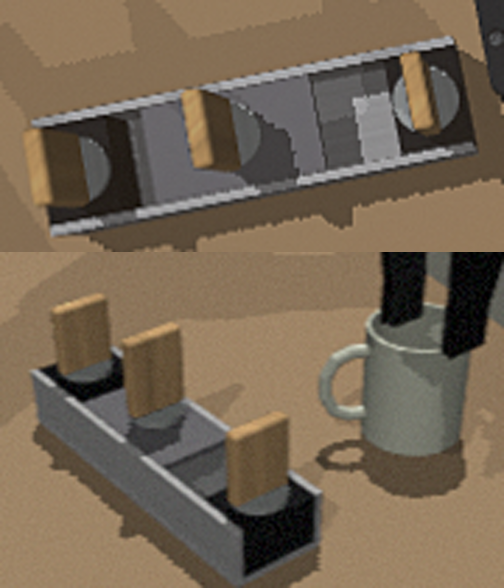

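The loose divider stands upright in the carriage at (205,130) of the top crop, parallel with both fixed dividers. Its collar sits slightly above the plate, and the gripper is well clear at z = 0.22 m.

```bash
python3 -c "
from plant import env
print(env.job_done())"
```

```text
the job is handed in; nothing more can be done
None
```

The divider is seated in its catch in the middle of the rack, parallel with the fixed dividers, and the gripper has let go; the job was handed in at about 16 s, with at most about 16 N read pushing down on the rack.

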